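# Snap the bean dipper onto its eye

## Task

Hang the steel bean dipper on the wire eye of the little stand (the eye's exact height is not known): take it by its wooden grip, bring its hook over the eye's front wire and press straight down until the wire pushes the sprung gate aside and the gate snaps shut behind it. Then, still holding it, pull the dipper up against the shut gate with about 10 newtons for half a second to prove that it is caught, lower it until it hangs in the hook again, and let go. Be gentle with the thin eye (never more than 20 newtons between dipper and stand) and leave the tamper, pitcher and cup where they stand.

Things in the scene. Friction and masses are not known exactly. Their poses are not given: they have to be found in the camera images.
- dipper_grip (a point): Centre of the wooden grip of the loose bean dipper (about 0.2 kg): an upright square block 20 x 20 mm (sides along x and y), 46 mm tall. Its cup's underside is 156 mm below, on the same axis. The hook's bow begins 23 mm below this point, so only the block itself is free for the fingers. Axes are the dipper's: z up, x from the hook's shank to its nose.
- dipper: The dipper; origin under the middle of its upright steel cup (52 mm wide at the rim, 45 mm high). From the cup's -x side a 7 mm wire shank rises beside the axis and bends over under the grip into a hook whose nose comes down on the +x side. Between the cup's rim and the nose's tip (z = 84 mm) is a 39 mm gap, open to +x, by which a wire is brought under the hook.
- hook_seat (a point): Where the centre of the eye's wire lies when the dipper hangs: under the bow, 33 mm below dipper_grip and 1.5 mm towards -x; same axes. Inner faces of the hook at dipper x = -10 mm (shank) and +7 mm (nose, flaring below to +12). The wire, coming from below, has passed and the gate is shut once it is less than 5 mm below this point; pulled up on the shut gate it is about 21 mm below.
- gate (a joint): Hinge of the sprung gate, a 4 mm steel rod 20 mm long across the hook's mouth, hinged on the shank, its centre line 26 mm below hook_seat. 0 = shut (level, at its stop; it cannot swing outwards); grows to at most 1.45 rad as it swings up and inwards. Pushing it past the wire takes about 4 to 12 N of press; then the force drops and it snaps shut.
- eye_spot (a point): Point of the stand, 155 mm above the counter, over or under the middle of the eye's front wire. The wire itself is hidden-set from 146 to 164 mm high: feel for it. The eye is a level loop of 6 mm wire, 38 mm wide; front wire along y, straight for 26 mm. x: to the post, 68 mm on. The dipper hangs with its x along this x (nose inside the loop, cup below), brought in from the -x side.
- stand: The fixed stand: round foot 84 mm wide, 8 mm thick; 12 mm round post 170 mm high; on it, held by a tight clamp block (46 mm wide), the wire eye pointing to its -x. The clamp's height on the post differs from day to day. Origin at counter level, centre of the post. More than 20 N bends the eye.
- tamper: Bystander: steel tamper, 58 mm wide and 90 mm high. Origin under its centre.
- pitcher: Bystander: steel milk pitcher with a handle, 76 mm wide and 95 mm high. Origin under its centre.
- cup: Bystander: white cup, 68 mm wide and 55 mm high. Origin under its centre.

How it is judged:
By the outcome, as a careful person would: the job done as asked, in the order asked, and still so for the second after the job is handed in, with the robot touching nothing.
It also fails if it takes over 67 s, if anything falls off the work surface, if the arm or the gripper's body presses on something with over 40 N, if the wrist force passes 120 N, or if a joint passes its speed limit or range.

## Robot

A 6-joint arm with a two-finger parallel gripper is mounted at the origin on the work surface. World frame = base frame: x ahead of the robot, y to its left, z up, the work surface at z = 0. Lengths are in mm, angles in rad, forces in N, time in s.
With the tool pointing down it reaches from about 350 to 725 mm from the base axis. Payload 6 kg.
Tool frame: the origin (TCP) lies at the very end of the fingers, on their centre line; the grasp point (between the pads) lies 19 mm behind it (robot.grip_point_offset is the distance from the TCP to the grasp point, in mm); z points along the fingers, y is the line along which they close (so a half turn about z gives the same grasp; the last joint's range is limited). The gripper opens to 85 mm and grips with 20 to 120 N. Pads are 22 mm wide; open, the fingers measure 114 mm over their backs; the gripper's body (76 mm by 85 mm) begins 54 mm behind the grasp point. The pads swing forward as they close: fully open they stand 13 mm farther back than shut.
Start: joints at [1.498, 0.04, 0.085, 0, -1.615, -0.334], TCP at [237.376, 551.023, 231.261] pointing down, gripper open.
Joint ranges: [-2.56, 2.56], [-1.29, 2.01], [-1.08, 1.49], [-3.29, 1.98], [-2.81, -0.18], [-2.99, 2.99]. Speed limits (rad/s): [2.57, 2.57, 3.01, 3.14, 3.14, 3.14].

## Interface

Orientations are given as a rotation vector (axis times angle).
In Python, from plant import robot, cams gives the robot as it stands. The module is installed in compiled form; this text tells all that it offers.
- The arm moves only by the shell command python3 -m jog 'ROWS' [OPENING] [FORCE]. ROWS is JSON, a list of rows, each an object of numbers: "tx", "ty", "tz": the shift along the tool's x, y, z in cm; "spin": the turn about the tool's z in rad. A call has 1 to 12 rows; each row is the pose to reach, as a shift and turn from the pose commanded when the call began, along the tool's axes at that moment; what a row does not reach only later rows make up. A row lasts 1/12 s, in which the tool goes at most 41.7 mm and 7.16 degrees, less where a joint would pass 70% of its speed; a pose out of reach is approached as far as the arm can. A call with a gripper value outside its range is refused whole. OPENING is the gripper's target within -1 to 1 (fully open at 1, half-way at 0, shut at -1), set as the call begins (- or left out, the last holds). The fingers move at their own pace and stop on an object; FORCE is the grip in N (left out, the last holds). Time passes only in rows, so rows that repeat a pose let the fingers close. It gives the time, the measured TCP pose, the force, the opening and the grip force at its end, in the units of the state.
- robot.get_obs(): the state, without advancing time (a new reading comes with each control period).
- cams.snapshot(name): name is "scene" or "top"; returns (picture, depth): 480x640x3 uint8, red, green, blue; 480x640 float32, mm along the optical axis (not along the pixel's ray), 0 where there is no reading.
- cams.camera_params(name): a dict with "vfov" (degrees; the focal length in pixels is half the picture's height over the tangent of half this angle, whatever the lens; pixels are square), "cx", "cy" (the principal point, pixels), "R" (3x3) and "t" (3): a world point X has camera coordinates R X + t. Camera axes: x right, y down, z forward; pixel columns grow to the right and rows downward; lengths in mm; the calibration is good to about 2 mm. A picture is of the moment at which its call begins. camera_params takes no time and is no camera call.
- robot.sign_off(): hands the job in; it is judged then, once.
The state is a dict: "time": time; "joint_positions": joint angles; "qvel": joint speeds; "joint_efforts": joint torques, N m; "eef_pos": TCP position; "eef_rot": TCP orientation; "force": force on the tool from outside, world axes, zero at the start; "ft_torque": the same for the moment, N m; "opening": finger opening in mm; "grasp_force": force on a finger pad.
Only numpy, scipy, OpenCV 4.12 (cv2) and the standard library are available. Lean on these libraries where they do the work, as an engineer would, in place of code of your own. Each camera call takes 0.05 s, during which the arm holds its last target. There are 200 camera calls.

## Working session

There is one attempt and no reset: what is moved stays moved. The work goes in short steps, Python scripts to look and compute and a shell command to move; the robot and the scene stay as the last step left them, time stands still between calls to the robot, and variables do not carry over. Pictures are saved under pics/ and viewed, at most 10 in all, crops included, and the job is handed in when it is done.

```bash
mkdir -p pics
cat > h.py <<'E'
import numpy as np,cv2
from plant import robot,cams
def K(n):
    p=cams.camera_params(n); return 240/np.tan(np.radians(p["vfov"])/2),p["cx"],p["cy"],np.array(p["R"]),np.array(p["t"])
def cloud(n,d):
    f,cx,cy,R,t=K(n); v,u=np.mgrid[:480,:640]
    C=np.dstack([(u-cx)/f*d,(v-cy)/f*d,d]); return (C-t)@R
def ray(n,u,v,z):
    f,cx,cy,R,t=K(n); o=-R.T@t; d=R.T@np.array([(u-cx)/f,(v-cy)/f,1]); return o+d*(z-o[2])/d[2]
E
python3 - <<'E'
from h import *
for n in("scene","top"):
    p,d=cams.snapshot(n); cv2.imwrite(f"pics/{n}0.png",p[:,:,::-1]); np.savez(f"{n}0.npz",p=p,d=d)
    f,cx,cy,R,t=K(n); print(n,f,cx,cy,-R.T@t,R.round(3).tolist(),(d>0).mean())
print(robot.get_obs())
E
```

```text
scene 537.6881218427135 315.6256393100788 243.4075097220703 [1123.56654869 -541.05998344  827.89879198] [[0.709, 0.705, -0.019], [0.477, -0.5, -0.723], [-0.519, 0.504, -0.691]] 0.9959114583333334
top 435.5753104809805 326.03536985031286 236.85390262430647 [ 438.88262276  -16.50572922 1019.71058225] [[0.003, -1.0, -0.004], [-0.989, -0.002, -0.151], [0.151, 0.005, -0.989]] 0.995986328125
{'time': 0.1, 'joint_positions': array([ 1.49767144e+00,  4.07732826e-02,  8.39130815e-02, -3.58667721e-04,
       -1.61545163e+00, -3.33722258e-01]), 'qvel': array([-0.00055047, -0.00130964,  0.00191039,  0.0012429 , -0.00147733,
       -0.00193202]), 'joint_efforts': array([-5.31298458e-03, -3.69347727e+01,  3.48281157e+01,  6.95174441e+00,
       -4.58751863e-03, -1.12868925e-06]), 'eef_pos': array([237.25132984, 550.80363728, 230.37755257]), 'eef_rot': array([ 3.07530285e+00, -6.34338323e-01, -2.48651779e-04]), 'force': array([ 0.2147758 ,  0.30635395, -0.08233979]), 'ft_torque': array([ 0.00809022, -0.02196107,  0.04048602]), 'grasp_force': 0.0, 'opening': 85.31763937808007}
```

View pics/scene0.png

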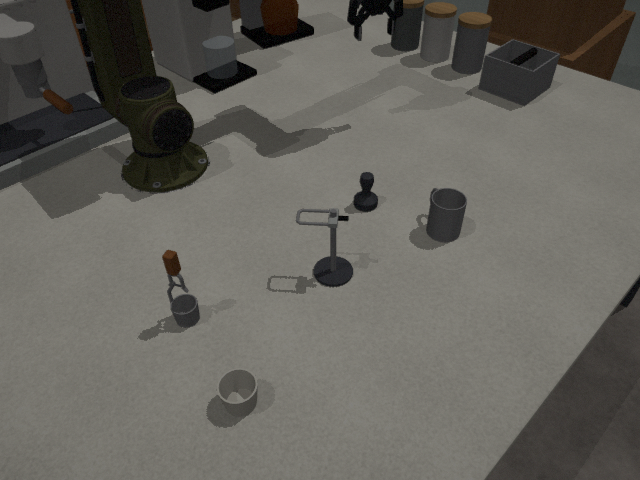

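View pics/top0.png

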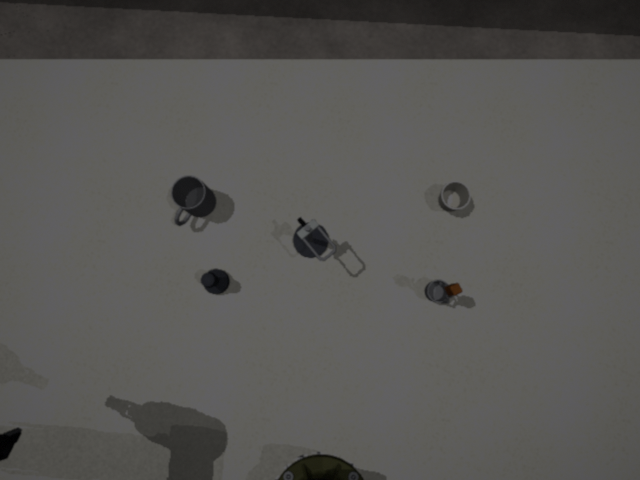

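The scene view shows the grip at about (172,263), the dipper's cup at (186,311), and the stand's post at (333,240) with its eye out to (298,217). In the top view the grip is at (455,289), the stand at (311,240), the tamper at (215,282), the pitcher at (193,197) and the cup at (455,197).

Run:
```python
from h import *
for n in("scene","top"):
    z=np.load(f"{n}0.npz"); p,d=z["p"],z["d"]; P=cloud(n,d); 
    hsv=cv2.cvtColor(p,cv2.COLOR_RGB2HSV)
    m=(hsv[...,0]<15)&(hsv[...,1]>140)&(d>0)&(P[...,2]>60)&(P[...,2]<250)&(np.abs(P[...,1])<500)&(P[...,0]>250)
    Q=P[m]; print(n,"grip",m.sum(),np.median(Q,0).round(1),np.percentile(Q,[3,97],axis=0).round(1).tolist())
    if len(Q): 
        v,u=np.nonzero(m);print(" px",u.mean(),v.mean(),ray(n,u.mean(),v.mean(),np.median(Q[:,2])))
        top=Q[Q[:,2]>np.percentile(Q[:,2],97)-4]; print(" top face",len(top),top.mean(0).round(1),cv2.minAreaRect(top[:,:2].astype(np.float32)))
    hi=(P[...,2]>15)&(P[...,2]<260)&(P[...,0]>250)&(P[...,0]<900)&(np.abs(P[...,1])<420)
    k,l,s,c=cv2.connectedComponentsWithStats(hi.astype(np.uint8))
    for i in range(1,k):
        if s[i,4]>60:
            Q=P[l==i]; print(" blob",s[i].tolist(),np.percentile(Q,[2,98],axis=0).round().tolist())
    w=(P[...,2]>135)&(P[...,2]<190)&(P[...,0]>400)&(P[...,0]<750)&(np.abs(P[...,1])<120)
    Q=P[w]; print(" eye",len(Q),cv2.minAreaRect(Q[:,:2].astype(np.float32)) if len(Q) else 0,np.percentile(Q[:,2],[5,25,50,75,95]).round(1) if len(Q) else 0)
a=cv2.imread("pics/top0.png")[200:320,270:480]; b=cv2.imread("pics/scene0.png")[190:340,140:370]
a=cv2.resize(a,None,fx=3.3,fy=3.3,interpolation=cv2.INTER_CUBIC); b=cv2.resize(b,(693,int(150*3.013)))
cv2.imwrite("pics/crop_top.png",cv2.convertScaleAbs(a,alpha=1.6));
```

```text
scene grip 246 [ 475.2 -263.7  164.9] [[463.3, -271.4, 138.1], [481.4, -251.2, 179.1]]
 px 173.27235772357724 261.2113821138211 [ 477.58050073 -260.36619622  164.93886997]
 top face 79 [ 471.4 -261.2  177.5] ((471.08953857421875, -261.2621765136719), (18.418045043945312, 17.699066162109375), 19.084266662597656)
 blob [354, 172, 24, 35, 538] [[470.0, 215.0, 16.0], [516.0, 260.0, 88.0]]
 blob [427, 188, 40, 50, 1609] [[643.0, 253.0, 18.0], [717.0, 328.0, 95.0]]
 blob [296, 208, 53, 61, 706] [[531.0, -28.0, 22.0], [609.0, 42.0, 168.0]]
 blob [162, 250, 37, 74, 1134] [[445.0, -284.0, 17.0], [494.0, -239.0, 178.0]]
 blob [216, 368, 42, 46, 1140] [[655.0, -336.0, 16.0], [717.0, -275.0, 56.0]]
 eye 463 ((572.4474487304688, 12.047504425048828), (99.79159545898438, 49.52678680419922), 39.421630859375) [149.1 151.9 153.7 156.3 166.2]
top grip 130 [ 466.6 -256.1  178.4] [[457.4, -268.1, 142.5], [474.8, -250.4, 182.4]]
 px 452.7769230769231 289.2153846153846 [ 466.17096032 -255.73076448  178.41961067]
 top face 67 [ 467.2 -260.   180.1] ((467.3939514160156, -260.6266174316406), (17.817909240722656, 15.388007164001465), 23.904804229736328)
 blob [171, 175, 45, 51, 1143] [[619.0, 251.0, 17.0], [715.0, 325.0, 97.0]]
 blob [439, 181, 32, 30, 475] [[652.0, -337.0, 17.0], [714.0, -275.0, 58.0]]
 blob [297, 217, 40, 44, 520] [[528.0, -30.0, 47.0], [607.0, 42.0, 172.0]]
 blob [201, 269, 28, 25, 528] [[463.0, 215.0, 18.0], [514.0, 256.0, 91.0]]
 blob [426, 279, 37, 24, 394] [[442.0, -280.0, 19.0], [491.0, -238.0, 181.0]]
 eye 483 ((571.0966796875, 11.201793670654297), (99.9260025024414, 45.664546966552734), 38.78078842163086) [152.6 154.9 156.8 158.6 168.2]
```

View pics/crop_top.png

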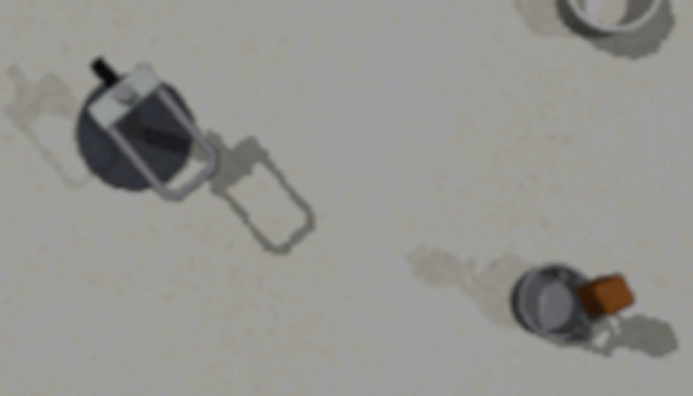

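The crop shows the loop opening to the lower right of the clamp, so its front wire is near crop (195,180), the robot-facing −x/−y side. The grip is at crop (605,295), with the shank's foot at about (605,335). Next I'll get both yaws and the front wire.

```bash
cat >> h.py <<'E'
def eyefit(n,P,yaw=np.radians(39)):
    w=(P[...,2]>140)&(P[...,2]<175)&(P[...,0]>500)&(P[...,0]<640)&(np.abs(P[...,1])<70)
    Q=P[w]; ex=np.array([np.cos(yaw),np.sin(yaw)]); ey=np.array([-ex[1],ex[0]])
    a=Q[:,:2]@ex; b=Q[:,:2]@ey
    return Q,a,b,ex,ey
E
python3 - <<'E'
from h import *
for n in("scene","top"):
    z=np.load(f"{n}0.npz"); d=z["d"]; P=cloud(n,d)
    Q,a,b,ex,ey=eyefit(n,P)
    h,e=np.histogram(a,np.arange(a.min(),a.max()+4,4))
    print(n,"a",list(zip(e.round().astype(int).tolist(),h.tolist())))
    for lo in e[:-1]:
        s=(a>=lo)&(a<lo+4)
        if s.sum(): print("  ",round(lo),b[s].min().round(1),b[s].max().round(1),Q[s,2].mean().round(1))
    # foot / post
    ft=(P[...,2]>4)&(P[...,2]<14)&(P[...,0]>500)&(P[...,0]<680)&(np.abs(P[...,1])<90)
    print(" foot",ft.sum(),np.percentile(P[ft],[1,99],axis=0).round(1).tolist())
    po=(P[...,2]>30)&(P[...,2]<130)&(P[...,0]>500)&(P[...,0]<680)&(np.abs(P[...,1])<90)
    if po.sum()>5: print(" post",po.sum(),np.median(P[po],0).round(1))
    dp=(P[...,0]>430)&(P[...,0]<510)&(P[...,1]>-300)&(P[...,1]<-220)
    for lo,hi in((15,35),(38,50),(52,70),(70,84),(84,100),(100,120),(120,132)):
        s=dp&(P[...,2]>lo)&(P[...,2]<hi); 
        if s.sum()>3: print(" dip",lo,hi,s.sum(),P[s].mean(0).round(1),np.percentile(P[s],[2,98],axis=0)[:,:2].round(1).tolist())
b=cv2.imread("pics/scene0.png")[240:335,145:225]
cv2.imwrite("pics/crop_s.png",cv2.convertScaleAbs(cv2.resize(b,None,fx=6,fy=6,interpolation=cv2.INTER_CUBIC),alpha=1.6))
E
```

```text
scene a [(402, 23), (406, 23), (410, 15), (414, 12), (418, 12), (422, 13), (426, 12), (430, 12), (434, 12), (438, 13), (442, 16), (446, 15), (450, 12), (454, 14), (458, 13), (462, 26), (466, 39), (470, 42), (474, 43), (478, 43), (482, 10), (486, 10), (490, 10), (494, 11), (498, 12)]
   402 -366.9 -334.8 152.7
   406 -370.7 -330.1 152.9
   410 -372.8 -330.6 152.2
   414 -373.7 -330.8 152.1
   418 -375.7 -327.8 153.1
   422 -374.3 -330.5 152.6
   426 -374.3 -328.0 152.4
   430 -371.5 -329.0 152.8
   434 -372.7 -328.1 152.4
   438 -373.2 -329.4 152.5
   442 -372.2 -328.4 151.8
   446 -373.4 -331.6 152.4
   450 -371.9 -331.4 151.7
   454 -373.7 -329.0 152.6
   458 -371.7 -327.7 151.8
   462 -374.6 -327.6 154.8
   466 -375.0 -326.3 159.0
   470 -374.5 -326.0 159.0
   474 -375.5 -327.1 158.7
   478 -373.5 -330.0 154.7
   482 -366.0 -349.5 154.1
   486 -354.6 -348.1 153.6
   490 -355.6 -348.2 153.2
   494 -354.6 -349.1 153.7
   498 -356.1 -346.8 154.2
 foot 828 [[548.7, -14.9, 4.1], [629.5, 65.4, 11.5]]
 post 216 [591.1  22.2  80.6]
 dip 15 35 319 [ 468.5 -260.9   25.3] [[445.2, -284.8], [4
[... 1295 characters left out ...]
.0
   485 -354.7 -345.8 157.1
   489 -354.1 -345.7 156.6
   493 -355.4 -346.7 157.4
   497 -354.9 -346.4 156.5
 foot 819 [[506.0, -79.7, 4.0], [667.9, 82.9, 12.5]]
 post 31 [582.6  22.5  78. ]
 dip 15 35 55 [ 464.6 -259.6   25. ] [[444.7, -283.4], [489.4, -238.2]]
 dip 38 50 80 [ 470.5 -255.4   45. ] [[443.6, -280.0], [493.0, -237.4]]
 dip 52 70 7 [ 444.2 -271.8   61.9] [[442.3, -276.6], [446.7, -270.2]]
 dip 70 84 12 [ 445.4 -271.5   78.6] [[442.3, -275.0], [448.6, -268.5]]
 dip 84 100 19 [ 465.7 -262.    93.2] [[448.5, -273.3], [484.2, -253.7]]
 dip 100 120 24 [ 464.6 -261.4  106.6] [[452.3, -268.2], [480.1, -254.5]]
 dip 120 132 13 [ 467.3 -261.4  125.1] [[454.1, -270.1], [478.7, -254.2]]
```

View pics/crop_s.png

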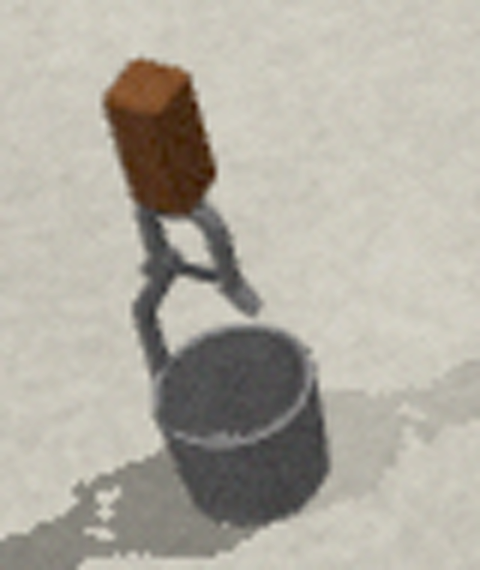

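The shank is at (445,−272) and the axis at (469,−261), so the dipper's yaw is about 23°. The grip's top is at 179, which matches 156+23. The front wire's middle is near (535.4,−18.6) with stand yaw 39°, and post and foot agree at 68 mm. The wire's top is at about 155. I'll grip along the dipper's x (tool yaw −67°).

```bash
cat > to.py <<'E'
# usage: to.py x y z yawdeg  -> shift from measured pose to target TCP, in jog axes (cm, rad)
import sys,numpy as np
from plant import robot
from scipy.spatial.transform import Rotation as Ro
o=robot.get_obs(); R=Ro.from_rotvec(o["eef_rot"]).as_matrix(); x,y,z,w=map(float,sys.argv[1:5])
s=R.T@(np.array([x,y,z])-o["eef_pos"])/10; yaw=np.arctan2(R[1,0],R[0,0])
print("t",round(o["time"],2),"pos",o["eef_pos"].round(1),"yaw",np.degrees(yaw).round(1),"F",o["force"].round(2),"shift",s.round(2),"spin",round(float((yaw-np.radians(w)+np.pi)%(2*np.pi)-np.pi),3))
E
python3 to.py 469.3 -260.8 231 -67
```

```text
t 0.1 pos [237.3 550.8 230.4] yaw -23.3 F [ 0.21  0.31 -0.08] shift [5.343e+01 6.535e+01 5.000e-02] spin 0.763
```

```bash
R='{"tx":53.4,"ty":65.3,"tz":0,"spin":0.763}'; python3 -m jog '[{"tx":53.4,"ty":65.3,"tz":0,"spin":0.763},{"tx":53.4,"ty":65.3,"tz":0,"spin":0.763},{"tx":53.4,"ty":65.3,"tz":0,"spin":0.763},{"tx":53.4,"ty":65.3,"tz":0,"spin":0.763},{"tx":53.4,"ty":65.3,"tz":0,"spin":0.763},{"tx":53.4,"ty":65.3,"tz":0,"spin":0.763},{"tx":53.4,"ty":65.3,"tz":0,"spin":0.763},{"tx":53.4,"ty":65.3,"tz":0,"spin":0.763},{"tx":53.4,"ty":65.3,"tz":0,"spin":0.763},{"tx":53.4,"ty":65.3,"tz":0,"spin":0.763},{"tx":53.4,"ty":65.3,"tz":0,"spin":0.763},{"tx":53.4,"ty":65.3,"tz":0,"spin":0.763}]'; python3 to.py 469.3 -260.8 231 -67
```

```text
time: 1.1
eef_pos: [374.7, 68.5, 231.4]
eef_rot: [-2.619, 1.732, -0.0]
force: [1.2, 0.6, 0.6]
opening: 85.3
grasp_force: 0.0
t 1.1 pos [374.7  68.5 231.4] yaw -67.0 F [1.21 0.62 0.61] shift [3.40e+01 4.18e+00 2.00e-02] spin 0.001
```

```bash
python3 -m jog '[{"tx":34,"ty":4.2},{"tx":34,"ty":4.2},{"tx":34,"ty":4.2},{"tx":34,"ty":4.2},{"tx":34,"ty":4.2},{"tx":34,"ty":4.2},{"tx":34,"ty":4.2},{"tx":34,"ty":4.2},{"tx":34,"ty":4.2},{"tx":34,"ty":4.2},{"tx":34,"ty":4.2},{"tx":34,"ty":4.2}]'; python3 to.py 469.3 -260.8 141 -67
python3 - <<'E'
from h import *
o=robot.get_obs()
p,d=cams.snapshot("scene")
f,cx,cy,R,t=K("scene")
for z in (0,-60): 
    c=R@(o["eef_pos"]+[0,0,z])+t; print(c[:2]/c[2]*f+[cx,cy])
b=p[170:330,100:260,::-1]
cv2.imwrite("pics/above.png",cv2.convertScaleAbs(cv2.resize(b,None,fx=3.5,fy=3.5,interpolation=cv2.INTER_CUBIC),alpha=1.6))
E
```

```text
t 1.1 pos [374.7  68.5 231.4] yaw -67.0 F [1.21 0.62 0.61] shift [34.01  4.19  9.02] spin 0.001
[271.99989416 131.54082614]
[274.11135229 155.87403181]invalid input
```

View pics/above.png

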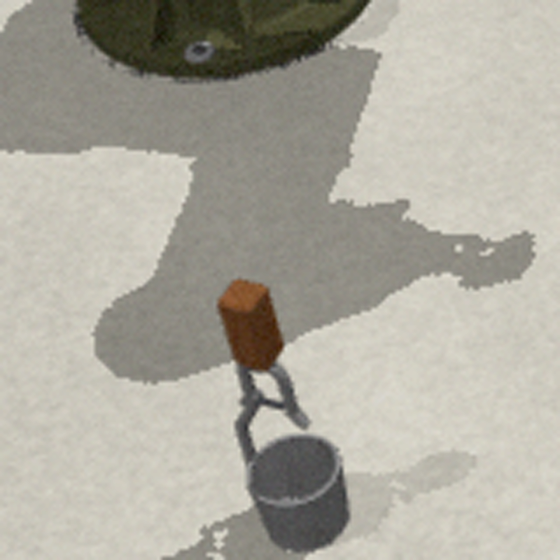

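The arm hasn't arrived because the jog refused rows with missing fields. The picture shows only the untouched dipper, with its grip near crop (250,325). I'll resend with all four fields.

```bash
python3 -m jog '[{"tx":34,"ty":4.2,"tz":0,"spin":0},{"tx":34,"ty":4.2,"tz":0,"spin":0},{"tx":34,"ty":4.2,"tz":0,"spin":0},{"tx":34,"ty":4.2,"tz":0,"spin":0},{"tx":34,"ty":4.2,"tz":0,"spin":0},{"tx":34,"ty":4.2,"tz":0,"spin":0},{"tx":34,"ty":4.2,"tz":0,"spin":0},{"tx":34,"ty":4.2,"tz":0,"spin":0},{"tx":34,"ty":4.2,"tz":0,"spin":0},{"tx":34,"ty":4.2,"tz":0,"spin":0},{"tx":34,"ty":4.2,"tz":0,"spin":0},{"tx":34,"ty":4.2,"tz":0,"spin":0}]'; python3 to.py 469.3 -260.8 140 -67
python3 - <<'E'
from h import *
p,d=cams.snapshot("scene")
b=p[170:330,100:260,::-1]
cv2.imwrite("pics/above2.png",cv2.convertScaleAbs(cv2.resize(b,None,fx=3.5,fy=3.5,interpolation=cv2.INTER_CUBIC),alpha=1.6))
E
```

```text
time: 2.15
eef_pos: [468.9, -258.4, 231.3]
eef_rot: [-2.62, 1.734, 0.0]
force: [-0.8, 0.3, -0.1]
opening: 85.4
grasp_force: 0.0
t 2.15 pos [ 468.9 -258.4  231.3] yaw -67.0 F [-0.77  0.27 -0.05] shift [0.24 0.06 9.13] spin 0.0
```

View pics/above2.png

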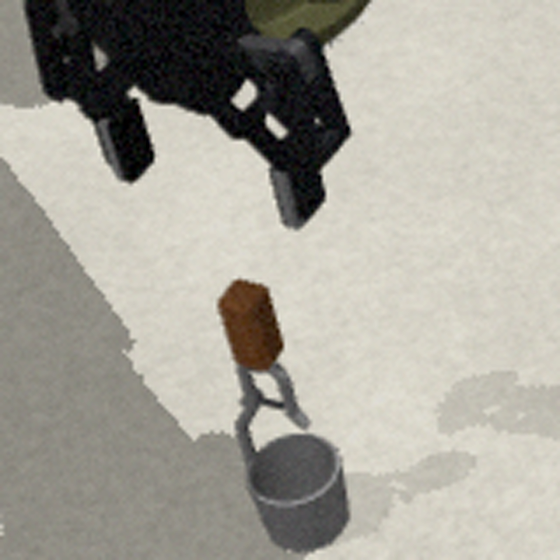

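The fingers straddle the grip symmetrically: tips at crop (130,175) and (300,220), grip at (248,300) on the slanted vertical. Descending, then closing.

```bash
python3 -m jog '[{"tx":0.1,"ty":0,"tz":2.5,"spin":0},{"tx":0.1,"ty":0,"tz":5,"spin":0},{"tx":0.1,"ty":0,"tz":7,"spin":0},{"tx":0.1,"ty":0,"tz":8.5,"spin":0},{"tx":0.1,"ty":0,"tz":9,"spin":0},{"tx":0.1,"ty":0,"tz":9,"spin":0}]'; python3 -m jog '[{"tx":0,"ty":0,"tz":0,"spin":0},{"tx":0,"ty":0,"tz":0,"spin":0},{"tx":0,"ty":0,"tz":0,"spin":0},{"tx":0,"ty":0,"tz":0,"spin":0},{"tx":0,"ty":0,"tz":0,"spin":0},{"tx":0,"ty":0,"tz":0,"spin":0},{"tx":0,"ty":0,"tz":0,"spin":0},{"tx":0,"ty":0,"tz":0,"spin":0},{"tx":0,"ty":0,"tz":0,"spin":0},{"tx":0,"ty":0,"tz":0,"spin":0}]' -1 60; python3 to.py 469.3 -260.8 240 -67
```

```text
time: 2.7
eef_pos: [468.9, -258.9, 140.6]
eef_rot: [2.62, -1.732, -0.002]
force: [-0.0, -1.0, -0.3]
opening: 85.3
grasp_force: 0.0
time: 3.53
eef_pos: [469.3, -260.2, 141.8]
eef_rot: [2.619, -1.734, 0.001]
force: [-2.0, 0.0, 4.9]
opening: 19.6
grasp_force: 59.9
t 3.53 pos [ 469.3 -260.2  141.8] yaw -67.0 F [-1.96  0.01  4.9 ] shift [ 0.06  0.02 -9.82] spin -0.0
```

Held, with opening at 19.6. Lifting 9 cm and weighing.

```bash
python3 -m jog '[{"tx":0,"ty":0,"tz":-1,"spin":0},{"tx":0,"ty":0,"tz":-3,"spin":0},{"tx":0,"ty":0,"tz":-5,"spin":0},{"tx":0,"ty":0,"tz":-7,"spin":0},{"tx":0,"ty":0,"tz":-8.5,"spin":0},{"tx":0,"ty":0,"tz":-8.8,"spin":0},{"tx":0,"ty":0,"tz":-8.8,"spin":0},{"tx":0,"ty":0,"tz":-8.8,"spin":0}]'; python3 to.py 478.3 -64.9 229 -51
```

```text
time: 4.2
eef_pos: [469.2, -259.6, 228.0]
eef_rot: [-2.619, 1.734, 0.003]
force: [0.5, 0.2, -2.8]
opening: 19.7
grasp_force: 59.0
t 4.2 pos [ 469.2 -259.6  228. ] yaw -67.0 F [ 0.49  0.22 -2.85] shift [-17.57  -8.44  -0.08] spin -0.28
```

```bash
python3 -m jog '[{"tx":-2,"ty":-1,"tz":0,"spin":-0.03},{"tx":-5,"ty":-2.5,"tz":0,"spin":-0.1},{"tx":-8.5,"ty":-4.1,"tz":0,"spin":-0.15},{"tx":-12,"ty":-5.8,"tz":0,"spin":-0.2},{"tx":-15,"ty":-7.2,"tz":0,"spin":-0.25},{"tx":-17,"ty":-8.1,"tz":0,"spin":-0.28},{"tx":-17.6,"ty":-8.4,"tz":0,"spin":-0.28},{"tx":-17.6,"ty":-8.4,"tz":0,"spin":-0.28},{"tx":-17.6,"ty":-8.4,"tz":0,"spin":-0.28},{"tx":-17.6,"ty":-8.4,"tz":0,"spin":-0.28},{"tx":-17.6,"ty":-8.4,"tz":0,"spin":-0.28},{"tx":-17.6,"ty":-8.4,"tz":0,"spin":-0.28}]'; python3 to.py 536.6 -17.7 229 -51
python3 - <<'E'
from h import *
o=robot.get_obs(); p,d=cams.snapshot("scene"); P=cloud("scene",d)
b=p[150:350,200:400,::-1]
cv2.imwrite("pics/stage.png",cv2.convertScaleAbs(cv2.resize(b,None,fx=3,fy=3,interpolation=cv2.INTER_CUBIC),alpha=1.6))
dp=(np.hypot(P[...,0]-o["eef_pos"][0],P[...,1]-o["eef_pos"][1])<40)
for lo,hi in((88,128),(134,160),(170,186),(186,205)):
    s=dp&(P[...,2]>lo)&(P[...,2]<hi); print(lo,hi,s.sum(),P[s].mean(0).round(1) if s.any() else 0,np.percentile(P[s],[2,98],axis=0).round(1).tolist() if s.any() else 0)
E
```

```text
time: 5.2
eef_pos: [477.9, -66.2, 229.1]
eef_rot: [2.834, -1.354, -0.0]
force: [-0.4, -0.2, -2.1]
opening: 19.0
grasp_force: 59.6
t 5.2 pos [477.9 -66.2 229.1] yaw -51.1 F [-0.41 -0.17 -2.11] shift [-0.08 -7.61  0.01] spin -0.002
88 128 598 [480.6 -68.6 110.9] [[455.6, -91.4, 90.1], [504.1, -44.4, 127.5]]
134 160 41 [460.8 -83.2 146.5] [[456.9, -87.3, 134.2], [466.8, -62.8, 159.5]]
170 186 65 [479.2 -68.9 180.5] [[463.2, -80.7, 170.6], [493.8, -55.5, 185.8]]
186 205 64 [479.2 -69.  195.1] [[466.7, -79.6, 186.0], [491.4, -57.6, 204.3]]
```

View pics/stage.png

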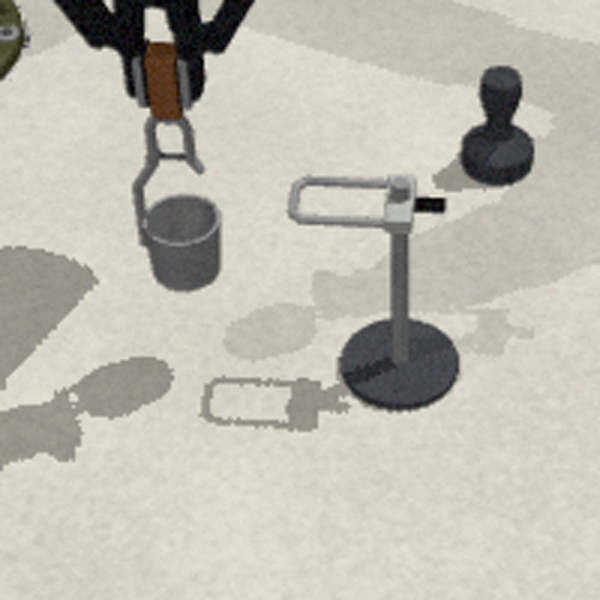

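The dipper hangs upright and aligned (hook at crop (172,155), rim at (185,205)) 75 mm before the loop's front wire at (293,200). Wire height falls within the gap. Sliding in.

```bash
python3 -m jog '[{"tx":0,"ty":-0.5,"tz":0,"spin":0},{"tx":0,"ty":-1.3,"tz":0,"spin":0},{"tx":-0.1,"ty":-2.2,"tz":0,"spin":0},{"tx":-0.1,"ty":-3.2,"tz":0,"spin":0},{"tx":-0.1,"ty":-4.2,"tz":0,"spin":0},{"tx":-0.1,"ty":-5.2,"tz":0,"spin":0},{"tx":-0.1,"ty":-6.2,"tz":0,"spin":0},{"tx":-0.1,"ty":-7,"tz":0,"spin":0},{"tx":-0.1,"ty":-7.5,"tz":0,"spin":0},{"tx":-0.1,"ty":-7.5,"tz":0,"spin":0},{"tx":-0.1,"ty":-7.5,"tz":0,"spin":0},{"tx":-0.1,"ty":-7.5,"tz":0,"spin":0}]'; python3 to.py 536.6 -17.7 205 -51
python3 - <<'E'
from h import *
o=robot.get_obs(); 
for n in("scene","top"):
    p,d=cams.snapshot(n); P=cloud(n,d); ex=np.array([.777,.629]);ey=np.array([-.629,.777])
    print(n,"tcp a,b",(o["eef_pos"][:2]@ex).round(1),(o["eef_pos"][:2]@ey).round(1))
    if n=="scene":
        b=p[150:300,250:400,::-1]; cv2.imwrite("pics/in.png",cv2.convertScaleAbs(cv2.resize(b,None,fx=4,fy=4,interpolation=cv2.INTER_CUBIC),alpha=1.6))
    A=P[...,:2]@ex;B=P[...,:2]@ey
    w=(P[...,2]>145)&(P[...,2]<162)&(A>380)&(A<450)&(np.abs(B+351)<30)
    print(w.sum())
E
```

```text
time: 6.25
eef_pos: [535.5, -17.4, 229.4]
eef_rot: [2.836, -1.352, 0.0]
force: [0.3, -0.4, -1.9]
opening: 19.3
grasp_force: 59.6
t 6.25 pos [535.5 -17.4 229.4] yaw -51.0 F [ 0.29 -0.38 -1.94] shift [ 0.09 -0.07  2.44] spin 0.0
scene tcp a,b 405.1 -350.4
186
top tcp a,b 405.1 -350.4
0
```

View pics/in.png

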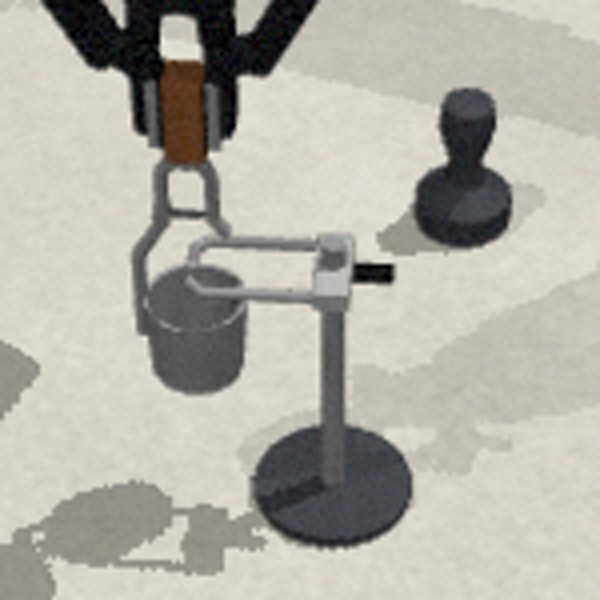

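The front wire (crop about (192,265)) lies between the cup's rim and the nose tip, under the hook's mouth. Now I'll descend towards the gate and feel in small steps.

```bash
python3 -m jog '[{"tx":0,"ty":-0.1,"tz":0.5,"spin":0},{"tx":0.05,"ty":-0.1,"tz":1,"spin":0},{"tx":0.05,"ty":-0.1,"tz":1.5,"spin":0},{"tx":0.05,"ty":-0.1,"tz":1.9,"spin":0},{"tx":0.05,"ty":-0.1,"tz":2.1,"spin":0},{"tx":0.05,"ty":-0.1,"tz":2.1,"spin":0},{"tx":0.05,"ty":-0.1,"tz":2.1,"spin":0}]' | sed -n 1,4p
for i in 1 2 3 4 5 6; do python3 -m jog '[{"tx":0,"ty":0,"tz":0.1,"spin":0},{"tx":0,"ty":0,"tz":0.2,"spin":0}]' | sed -n '1,2p;4p' | tr '\n' ' '; echo; done
```

```text
time: 6.93
eef_pos: [536.7, -17.1, 208.2]
eef_rot: [2.835, -1.352, -0.0]
force: [-0.5, -0.1, -1.7]
time: 7.1 eef_pos: [536.9, -16.9, 206.7] force: [-0.0, 0.1, -2.1] 
time: 7.27 eef_pos: [536.8, -16.9, 204.3] force: [1.2, -0.4, -2.1] 
time: 7.43 eef_pos: [536.7, -17.0, 202.2] force: [-0.4, -0.3, -1.5] 
time: 7.6 eef_pos: [536.8, -17.1, 200.8] force: [-2.3, 1.2, 3.8] 
time: 7.77 eef_pos: [536.9, -17.2, 199.5] force: [-3.2, -0.1, 5.3] 
time: 7.93 eef_pos: [536.9, -17.1, 197.0] force: [-1.4, 0.6, 6.3]
```

The gate was touched at about 201, so the wire's centre is at about 151.5 and the seat should come at TCP ≈ 170. Pressing on.

```bash
for i in 1 2 3 4 5 6 7 8; do python3 -m jog '[{"tx":0,"ty":0,"tz":0.1,"spin":0},{"tx":0,"ty":0,"tz":0.2,"spin":0}]' | sed -n '1,2p;4p' | tr '\n' ' '; echo; done
```

```text
time: 8.1 eef_pos: [537.1, -17.0, 195.0] force: [-1.8, 0.4, 6.2] 
time: 8.27 eef_pos: [537.3, -17.1, 193.4] force: [-0.9, -0.3, 7.2] 
time: 8.43 eef_pos: [537.3, -17.4, 191.5] force: [-1.7, -0.6, 6.5] 
time: 8.6 eef_pos: [537.1, -17.6, 189.2] force: [-2.0, -1.3, 5.7] 
time: 8.77 eef_pos: [536.8, -17.7, 186.9] force: [-0.9, -1.6, 4.6] 
time: 8.93 eef_pos: [536.6, -17.5, 184.4] force: [-2.3, -2.7, 3.9] 
time: 9.1 eef_pos: [536.4, -17.2, 181.9] force: [-2.8, -2.9, 2.0] 
time: 9.27 eef_pos: [536.1, -17.1, 179.4] force: [-3.3, -3.6, -0.0]
```

```bash
for i in 1 2 3 4 5 6; do python3 -m jog '[{"tx":0,"ty":0,"tz":0.05,"spin":0},{"tx":0,"ty":0,"tz":0.1,"spin":0}]' | sed -n '1,2p;4p' | tr '\n' ' '; echo; done
```

```text
time: 9.43 eef_pos: [536.3, -16.6, 177.6] force: [-0.6, -0.2, -2.4] 
time: 9.6 eef_pos: [537.0, -16.3, 177.6] force: [-0.5, -0.3, -1.9] 
time: 9.77 eef_pos: [537.0, -16.6, 177.1] force: [-0.3, -0.6, -2.0] 
time: 9.93 eef_pos: [536.8, -16.8, 176.3] force: [0.5, -0.3, -0.9] 
time: 10.1 eef_pos: [536.8, -16.9, 175.3] force: [0.2, 0.8, -1.4] 
time: 10.27 eef_pos: [536.7, -17.0, 174.3] force: [-0.8, 0.4, -1.1]
```

The gate snapped at about 178, and the force is back to bare weight. I'll go a little deeper.

```bash
for i in 1 2 3 4 5; do python3 -m jog '[{"tx":0,"ty":0,"tz":0.05,"spin":0},{"tx":0,"ty":0,"tz":0.1,"spin":0}]' | sed -n '1,2p;4p' | tr '\n' ' '; echo; done
```

```text
time: 10.43 eef_pos: [536.7, -17.0, 173.3] force: [-0.2, 0.2, -1.3] 
time: 10.6 eef_pos: [536.7, -17.0, 172.3] force: [-0.3, -0.2, -1.2] 
time: 10.77 eef_pos: [536.7, -17.0, 171.3] force: [0.2, 0.2, -2.3] 
time: 10.93 eef_pos: [536.8, -17.0, 170.4] force: [0.2, 0.3, -0.1] 
time: 11.1 eef_pos: [536.9, -17.1, 170.1] force: [-0.3, 0.9, 4.3]
```

The seat was felt at about 170.4, as predicted. Now up: free travel to about 188, then feel for the shut gate at about 191.

```bash
python3 -m jog '[{"tx":0,"ty":0,"tz":-0.3,"spin":0},{"tx":0,"ty":0,"tz":-0.7,"spin":0},{"tx":0,"ty":0,"tz":-1.1,"spin":0},{"tx":0,"ty":0,"tz":-1.5,"spin":0},{"tx":0,"ty":0,"tz":-1.8,"spin":0},{"tx":0,"ty":0,"tz":-1.8,"spin":0},{"tx":0,"ty":0,"tz":-1.8,"spin":0}]' | sed -n '1,2p;4p' | tr '\n' ' '; for i in 1 2 3; do python3 -m jog '[{"tx":0,"ty":0,"tz":-0.05,"spin":0},{"tx":0,"ty":0,"tz":-0.1,"spin":0}]' | sed -n '1,2p;4p' | tr '\n' ' '; echo; done
```

```text
time: 11.68 eef_pos: [536.8, -16.9, 187.5] force: [0.3, -0.6, -1.8] time: 11.85 eef_pos: [536.6, -17.0, 188.0] force: [-0.1, -0.4, -1.6] 
time: 12.02 eef_pos: [536.7, -17.0, 189.2] force: [0.1, 0.6, -2.0] 
time: 12.18 eef_pos: [536.7, -17.0, 190.3] force: [0.7, -1.0, -2.3]
```

```bash
for i in 1 2 3 ; do python3 -m jog '[{"tx":0,"ty":0,"tz":-0.03,"spin":0},{"tx":0,"ty":0,"tz":-0.05,"spin":0}]' | sed -n '1,2p;4p' | tr '\n' ' '; echo; done
```

```text
time: 12.35 eef_pos: [536.7, -17.0, 190.9] force: [0.2, -0.3, -1.9] 
time: 12.52 eef_pos: [536.7, -17.0, 191.3] force: [-0.3, 0.0, -1.9] 
time: 12.68 eef_pos: [536.7, -17.0, 191.8] force: [0.3, -0.7, -2.3]
```

```bash
for i in 1 2 3 ; do python3 -m jog '[{"tx":0,"ty":0,"tz":-0.03,"spin":0},{"tx":0,"ty":0,"tz":-0.05,"spin":0}]' | sed -n '1,2p;4p' | tr '\n' ' '; echo; done
```

```text
time: 12.85 eef_pos: [536.7, -16.9, 192.1] force: [0.9, -0.2, -3.1] 
time: 13.02 eef_pos: [536.6, -16.9, 192.3] force: [1.7, -0.3, -5.6] 
time: 13.18 eef_pos: [536.6, -16.9, 192.6] force: [2.0, -0.4, -7.6]
```

The gate is holding. I need about −12 N in total (10 N plus the 2 N weight).

```bash
python3 -m jog '[{"tx":0,"ty":0,"tz":-0.03,"spin":0},{"tx":0,"ty":0,"tz":-0.06,"spin":0},{"tx":0,"ty":0,"tz":-0.06,"spin":0}]' | sed -n '1,2p;4p' | tr '\n' ' '
```

```text
time: 13.43 eef_pos: [536.5, -16.9, 192.9] force: [2.8, -0.6, -10.7]
```

```bash
for i in 1 2; do python3 -m jog '[{"tx":0,"ty":0,"tz":-0.02,"spin":0},{"tx":0,"ty":0,"tz":-0.02,"spin":0}]' | sed -n '1,2p;4p' | tr '\n' ' '; echo; done;  python3 -m jog '[{"tx":0,"ty":0,"tz":0,"spin":0},{"tx":0,"ty":0,"tz":0,"spin":0},{"tx":0,"ty":0,"tz":0,"spin":0}]' | sed -n '1,2p;4p' | tr '\n' ' '
```

```text
time: 13.6 eef_pos: [536.5, -16.8, 193.1] force: [3.1, -1.0, -12.6] 
time: 13.77 eef_pos: [536.4, -16.8, 193.3] force: [2.5, -1.0, -14.2] 
time: 14.02 eef_pos: [536.4, -16.9, 193.5] force: [2.3, -1.5, -16.6]
```

The force is creeping up, so I'll ease back a little and hold near 10 N.

```bash
python3 -m jog '[{"tx":0,"ty":0,"tz":0.06,"spin":0},{"tx":0,"ty":0,"tz":0.07,"spin":0}]' | sed -n '1,2p;4p' | tr '\n' ' '
```

```text
time: 14.18 eef_pos: [536.5, -16.9, 193.4] force: [2.1, 0.0, -15.8]
```

```bash
python3 -m jog '[{"tx":0,"ty":0,"tz":0.03,"spin":0},{"tx":0,"ty":0,"tz":0.03,"spin":0}]' | sed -n '1,2p;4p' | tr '\n' ' '
```

```text
time: 14.35 eef_pos: [536.6, -17.0, 193.3] force: [0.8, 0.7, -14.1]
```

```bash
for i in 1 2 3 4; do python3 -m jog '[{"tx":0,"ty":0,"tz":0.01,"spin":0},{"tx":0,"ty":0,"tz":0.01,"spin":0}]' | sed -n '1,2p;4p' | tr '\n' ' ';echo; done
```

```text
time: 14.52 eef_pos: [536.6, -17.0, 193.3] force: [0.5, -0.7, -15.4] 
time: 14.68 eef_pos: [536.6, -17.0, 193.2] force: [0.9, -0.4, -14.1] 
time: 14.85 eef_pos: [536.7, -17.0, 193.2] force: [-0.2, -0.0, -13.6] 
time: 15.02 eef_pos: [536.7, -17.0, 193.1] force: [0.5, 0.0, -12.9]
```

```bash
for i in 1 2 3 4; do python3 -m jog '[{"tx":0,"ty":0,"tz":0.005,"spin":0},{"tx":0,"ty":0,"tz":0.005,"spin":0}]' | sed -n '1,2p;4p' | tr '\n' ' ';echo; done
```

```text
time: 15.18 eef_pos: [536.7, -17.0, 193.1] force: [-0.1, -0.3, -11.4] 
time: 15.35 eef_pos: [536.7, -17.0, 193.0] force: [-0.4, -0.1, -11.0] 
time: 15.52 eef_pos: [536.8, -17.0, 193.0] force: [-0.6, -0.1, -10.3] 
time: 15.68 eef_pos: [536.8, -17.0, 193.0] force: [-0.5, -0.1, -10.7]
```

The pull held at around 10 N for well over half a second. Lowering to the seat.

```bash
python3 -m jog '[{"tx":0,"ty":0,"tz":0.3,"spin":0},{"tx":0,"ty":0,"tz":0.7,"spin":0},{"tx":0,"ty":0,"tz":1.1,"spin":0},{"tx":0,"ty":0,"tz":1.5,"spin":0},{"tx":0,"ty":0,"tz":1.8,"spin":0},{"tx":0,"ty":0,"tz":2.05,"spin":0},{"tx":0,"ty":0,"tz":2.05,"spin":0},{"tx":0,"ty":0,"tz":2.05,"spin":0},{"tx":0,"ty":0,"tz":2.05,"spin":0}]' | sed -n '1,2p;4p' | tr '\n' ' '; for i in 1 2 ; do python3 -m jog '[{"tx":0,"ty":0,"tz":0.03,"spin":0},{"tx":0,"ty":0,"tz":0.05,"spin":0}]' | sed -n '1,2p;4p' | tr '\n' ' '; echo; done
```

```text
time: 16.43 eef_pos: [536.9, -17.0, 172.5] force: [0.5, -0.6, -2.0] time: 16.6 eef_pos: [536.8, -16.9, 171.9] force: [0.3, 0.7, -1.9] 
time: 16.77 eef_pos: [536.7, -17.0, 171.2] force: [-1.2, -0.3, -1.5]
```

```bash
for i in 1 2 ; do python3 -m jog '[{"tx":0,"ty":0,"tz":0.03,"spin":0},{"tx":0,"ty":0,"tz":0.04,"spin":0},{"tx":0,"ty":0,"tz":0.04,"spin":0}]' | sed -n '1,2p;4p' | tr '\n' ' '; echo; done
```

```text
time: 17.02 eef_pos: [536.7, -17.0, 170.8] force: [-0.7, 0.2, -1.2] 
time: 17.27 eef_pos: [536.8, -17.0, 170.6] force: [-0.5, 0.0, -2.4]
```

```bash
python3 -m jog '[{"tx":0,"ty":0,"tz":0.03,"spin":0},{"tx":0,"ty":0,"tz":0.03,"spin":0},{"tx":0,"ty":0,"tz":0.03,"spin":0}]' | sed -n '1,2p;4p' | tr '\n' ' '; python3 -m jog '[{"tx":0,"ty":0,"tz":0,"spin":0},{"tx":0,"ty":0,"tz":0,"spin":0},{"tx":0,"ty":0,"tz":0,"spin":0},{"tx":0,"ty":0,"tz":0,"spin":0},{"tx":0,"ty":0,"tz":0,"spin":0},{"tx":0,"ty":0,"tz":0,"spin":0},{"tx":0,"ty":0,"tz":0,"spin":0},{"tx":0,"ty":0,"tz":0,"spin":0}]' 0 20
python3 - <<'E'
from h import *
p,d=cams.snapshot("scene")
b=p[150:300,250:400,::-1]; cv2.imwrite("pics/rel.png",cv2.convertScaleAbs(cv2.resize(b,None,fx=4,fy=4,interpolation=cv2.INTER_CUBIC),alpha=1.6))
E
```

```text
time: 17.52 eef_pos: [536.8, -17.0, 170.4] force: [-0.8, 0.2, -0.3] time: 18.18
eef_pos: [536.7, -17.0, 170.1]
eef_rot: [2.836, -1.352, 0.0]
force: [0.4, 1.1, -0.6]
opening: 42.9
grasp_force: 0.0
```

View pics/rel.png

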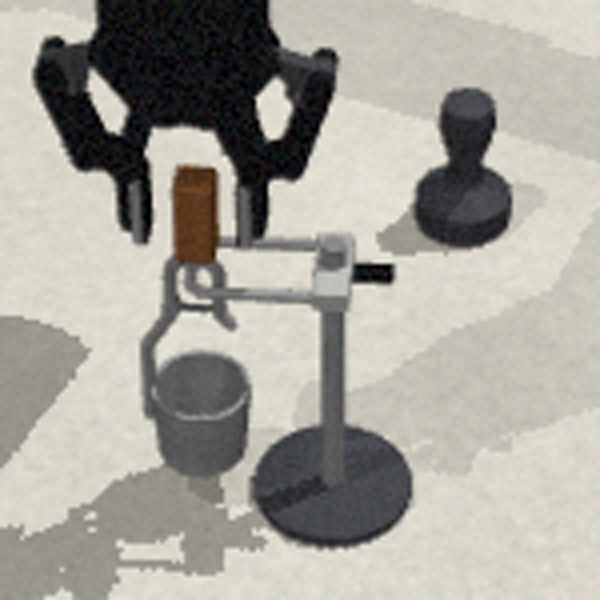

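The dipper hangs free and upright. The wire is under the bow at crop (195,275), the gate is shut at (195,305), and the fingers are clear on both sides of the grip at (195,215). Withdrawing straight up.

```bash
python3 -m jog '[{"tx":0,"ty":0,"tz":-0.5,"spin":0},{"tx":0,"ty":0,"tz":-1.5,"spin":0},{"tx":0,"ty":0,"tz":-3,"spin":0},{"tx":0,"ty":0,"tz":-5,"spin":0},{"tx":0,"ty":0,"tz":-7,"spin":0},{"tx":0,"ty":0,"tz":-9,"spin":0},{"tx":0,"ty":0,"tz":-11,"spin":0},{"tx":0,"ty":0,"tz":-12,"spin":0},{"tx":0,"ty":0,"tz":-12,"spin":0},{"tx":0,"ty":0,"tz":-12,"spin":0},{"tx":0,"ty":0,"tz":-12,"spin":0},{"tx":0,"ty":0,"tz":-12,"spin":0}]'
python3 - <<'E'
from h import *
p,d=cams.snapshot("scene")
b=p[150:300,250:400,::-1]; cv2.imwrite("pics/end.png",cv2.convertScaleAbs(cv2.resize(b,None,fx=4,fy=4,interpolation=cv2.INTER_CUBIC),alpha=1.6))
E
```

```text
time: 19.23
eef_pos: [536.3, -16.9, 288.5]
eef_rot: [2.835, -1.351, -0.003]
force: [-0.3, -0.3, -0.4]
opening: 42.8
grasp_force: 0.0
```

View pics/end.png

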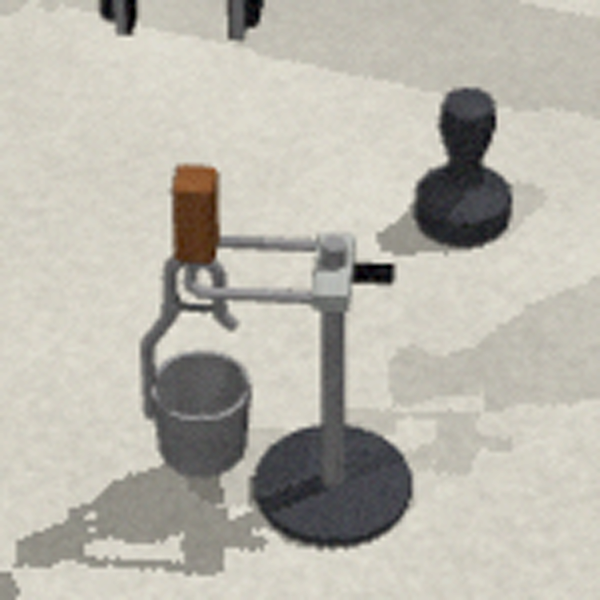

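The dipper hangs still on the eye (grip at crop (195,215), gate shut at (195,305)) and the gripper is well clear above. Handing in.

```bash
python3 -c "
from plant import robot; print(robot.sign_off())"
```

```text
the job is handed in; nothing more can be done
None
```

The dipper hangs on the eye with its gate shut: I pulled up against the gate at about 10 N for over half a second (briefly about 15 N, under the 20 N limit), lowered it into the hook, let go, and handed in at about 19 s.

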